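# Hang a vial carrier on the feed rail

### The job

Take the vial carrier out of its white tray, lift its hook over the front lip of the feed rail at the empty place beside the carrier that already hangs there, and lower its tongue into the slot behind the lip. Then press it gently down, always with less than 25 N, until it is fully home on the slot's floor and the sprung keeper has snapped out over it; let go and leave it hanging plumb, and do not tip the vials or disturb the things round about.

Things in the scene. Friction and masses are not known exactly. Their poses are not given: they have to be found in the camera images.
- carrier: Steel vial carrier, 0.2 to 0.35 kg, 178 mm high, standing in the tray; three vials fixed on its front. Origin under the middle of its foot (44 mm in x, 96 in y), z up, +x its back (the rail's side). Back plate at x = 18 to 22 mm. At its top a hook 44 mm wide (y): a bridge, underside at z = 122 mm, runs back to a tongue that hangs down behind, 7 mm clear of the plate
- hook_tip (a point): middle of the underside of the carrier's tongue, at (31.8, 0, 84) mm in its frame, axes as the carrier's. The tongue's lowest 22 mm are a nib 6.5 mm thick (x = 29 to 35.5), bevelled at the tip on both sides to 2.5 mm; above it the tongue is 3 mm thick (x = 29 to 32), so the nib has a square shoulder at its back
- grip (a point): on the carrier, in its black grip block, at (27, 0, 158) mm in the carrier's frame, axes as the carrier's. The block stands on the hook's bridge, 14 mm (x) by 42 mm (y), from z = 128 to 178 mm; grip it from above across its 14 mm
- tray: low white plastic tray fixed on the bench, 60 (x) x 112 (y) x 14 mm high, in which the carrier stands with 3 mm play all round, its foot 5 mm above the bench. Origin under its centre, axes about as the carrier's
- stand: fixed stand of the feed rail: dark base plate 125 x 270 mm, three slotted posts. Origin on the bench under the front face of the rail's lip, midway along; y along the rail, +x to its rear, z up; carriers hang on its -x side. The steel rail, 270 mm long, is clamped to the posts at a height set by hand, anywhere in a range of 20 mm, which is not measured. An equal carrier already hangs on it, fixed, at y = -65 mm
- seat (a point): on the stand, axes as the stand's, at the rail's empty place (6.8, 65, 120) mm: below hook_tip when the carrier hangs home, tongue against the lip, axes parallel. The slot's floor lies 0 to 20 mm above this point. Above the floor: lip's top 30 mm, rear wall 36 mm, flaring back 45 degrees to 42 mm. In x from this point: lip and front wall -6.8 to -2.8 mm, slot -2.8 to 5.7 mm
- keeper (a joint): sprung bolt in the rear wall at the empty place, 20 mm wide, bevelled on top, flat below; value: m pushed back (0 = sprung out, 3.5 mm from the lip; 0.006 = limit). The nib meets its bevel about 25 mm above home and must push it back 3 mm, which takes up to about 8 N down, more than the carrier's weight. It springs out over the nib's shoulder only in the last 1.5 mm above home
- amber_bottle: bystander: small amber bottle, 32 mm wide, 53 mm high, in front of the rail; origin under its centre
- marker: bystander: marker pen lying in front of the rail, 135 mm long; origin under its middle
- forceps: bystander: steel forceps lying in front of the rail, 134 mm long; origin under its middle

How it is judged:
By the outcome, as a careful person would: the job done as asked, in the order asked, and still so for the second after the job is handed in, with the robot touching nothing.
It also fails if it takes over 58 s, if anything falls off the work surface, if the arm or the gripper's body presses on something with over 40 N, if the wrist force passes 120 N, or if a joint passes its speed limit or range.

### The arm

A 6-joint arm with a two-finger parallel gripper is mounted at the origin on a cart in front of the work surface, level with it; the furniture and walls round the work are solid. World frame = base frame: x ahead of the robot, y to its left, z up, the work surface at z = 0. Lengths are in m, angles in degrees, forces in N, time in s.
With the tool pointing down it reaches from about 0.375 to 0.9 m from the base axis. Payload 3.1 kg.
Tool frame: the origin (TCP) lies on the centre line of the jaws, within the pads' length; the fingertips stand 25 mm ahead of it and the grasp point (between the pads) lies 6 mm ahead of it; z points along the fingers, y is the line along which they close (so a half turn about z gives the same grasp; the last joint's range is limited). The gripper opens to 87 mm and grips with 3 to 60 N. Pads are 19 mm wide; open, the fingers measure 117 mm over their backs; the gripper's body (75 mm by 190 mm) begins 51 mm behind the grasp point.
Start: joints at [-85.113, 30.224, 82.088, -0, 67.689, -10.227], TCP at [0.163, -0.603, 0.248] pointing down, gripper open.
Joint ranges: [-176.69, 176.69], [-43.24, 126.21], [12.49, 139.97], [-82, 262], [0, 151.66], [-163.58, 163.58]. Speed limits (degrees/s): [159.86, 159.86, 180, 180, 180, 180].

### API

Orientations are given as a 3x3 rotation matrix whose columns are the frame's x, y, z axes.
In Python, from rig import * gives the robot as it stands.
- The arm moves only by the tool step_arm, never from a script. Its argument "steps" is a list of rows, each a list of 7 numbers: the shift along the tool's x, y, z normalised to -1 to 1, where 1 is 0.3 m, then the turn, a rotation vector about the tool's x, y, z normalised to -1 to 1, where 1 is 45 degrees, then the gripper's target within -1 to 1 (shut at 1, half-way at 0, fully open at -1). A call has 1 to 8 rows; each row is the pose to reach, as a shift and turn from the pose commanded when the call began, along the tool's axes at that moment; what a row does not reach only later rows make up. A row lasts 1/12 s, in which the tool goes at most 41.7 mm and 7.16 degrees, less where a joint would pass 70% of its speed; a pose out of reach is approached as far as the arm can. A call with a number of a shift or a turn outside -1 to 1 is refused whole. A call with a gripper value outside its range is refused whole. The fingers move at their own pace and stop on an object; the grip force is fixed at half the most. Time passes only in rows, so rows that repeat a pose let the fingers close. It gives the time, the measured TCP pose, the force, the opening and the grip force at its end, in the units of the state.
- read_state(): the state, without advancing time (a new reading comes with each control period).
- capture(name): name is "scene" or "top" or "wrist"; returns a dict with "image" (420x560x3 uint8, red, green, blue), "vertical_fov" (degrees; the focal length in pixels is half the picture's height over the tangent of half this angle, whatever the lens; pixels are square), "cx", "cy" (the principal point, pixels), "world_from_camera" (4x4, takes a point from camera to world coordinates); the wrist camera has in their place "T_tool_cam" (4x4, takes a point from camera to tool coordinates, whose origin is the TCP and whose axes are the flange's). Camera axes: x right, y down, z forward; pixel columns grow to the right and rows downward; lengths in m; the calibration is good to about 2 mm. A picture is of the moment at which its call begins: read the wrist's pose just before it. There is no depth.
- hand_in(): hands the job in; it is judged then, once.
The state is a dict: "time_s": time; "joint_positions": joint angles; "qvel": joint speeds; "tau": joint torques, N m; "position": TCP position; "tcp_rot": TCP orientation; "force": force on the tool from outside, world axes, zero at the start; "moment": the same for the moment, N m; "opening": opening from 0.0 (shut) to 1.0 (fully open); "grasp_force": force on a finger pad.
Only numpy, scipy, OpenCV 4.12 (cv2) and the standard library are available. Lean on these libraries where they do the work, as an engineer would, in place of code of your own. Each camera call takes 0.05 s, during which the arm holds its last target. There are 200 camera calls.

## Working session

There is one attempt and no reset: what is moved stays moved. The work goes in short steps, Python scripts to look and compute and a tool call to move; the robot and the scene stay as the last step left them, time stands still between calls to the robot, and variables do not carry over. Pictures are saved under pics/ and viewed, at most 10 in all, crops included, and the job is handed in when it is done.

Besides the shell and the picture viewer there is one more tool, called after "Request:" by a JSON object that holds its "op" and its "data". step_arm: Moves the arm, as the interface text tells. Scaled input: -1 to 1 covers 0.3 m each way for a shift and 45 degrees each way for a turn. Its arguments: {"type":"object","properties":{"steps":{"type":"array"}},"required":["steps"]}

```bash
mkdir -p pics; ls
python3 - <<'E'
from rig import *
import cv2,numpy as np
for n in("scene","top"):
    c=capture(n);cv2.imwrite(f"pics/{n}0.png",c["image"][:,:,::-1]);np.save(f"pics/{n}0.npy",c["image"])
    print(n,c["vertical_fov"],c["cx"],c["cy"],np.round(c["world_from_camera"],4).tolist())
s=read_state()
c=capture("wrist");print(c["vertical_fov"],c["cx"],c["cy"],c["T_tool_cam"]);print(s)
E
```

```text
pics
scene 54.12647301551777 276.29255080595476 214.92766757345518 [[-0.618, -0.4396, 0.6518, -0.0088], [-0.786, 0.3651, -0.499, 0.4106], [-0.0186, -0.8207, -0.5711, 0.5917], [0.0, 0.0, 0.0, 1.0]]
top 50.11662713066736 276.1359891597907 213.47501373154958 [[-0.0038, -0.9876, 0.1572, 0.3832], [-0.9999, 0.0063, 0.0156, -0.0358], [-0.0164, -0.1571, -0.9874, 1.1952], [0.0, 0.0, 0.0, 1.0]]
64.71349466165682 278.75259481173987 206.6220244422011 [[ 1.42813994e-03 -9.68022159e-01 -2.50860639e-01  6.70447835e-02]
 [ 9.99998977e-01  1.40171059e-03  2.84028464e-04  7.65176889e-04]
 [ 7.66881680e-05 -2.50860788e-01  9.68023171e-01 -1.37219762e-01]
 [ 0.00000000e+00  0.00000000e+00  0.00000000e+00  1.00000000e+00]]
{'time_s': 0.1, 'joint_positions': array([-8.51123454e+01,  3.02723882e+01,  8.21488285e+01,  4.16941147e-04,
        6.76881357e+01, -1.02266941e+01]), 'qvel': array([-0.13187032, -0.1363295 , -0.22173406, -0.00916744,  0.02855051,
       -0.02136196]), 'tau': array([-3.04818441e-04, -4.40985346e+01, -1.77150679e+01,  6.35304954e-02,
        5.34176803e-02, -3.65442315e-05]), 'position': array([ 0.16295098, -0.60276051,  0.24668405]), 'tcp_rot': array([[ 9.65408111e-01,  2.60743465e-01, -1.55905772e-04],
       [ 2.60743283e-01, -9.65406299e-01,  1.90219204e-03],
       [ 3.45471730e-04, -1.87704301e-03, -9.99998179e-01]]), 'force': array([-0.15996766,  0.18553994,  0.43458892]), 'moment': array([-0.02177372,  0.02491501,  0.03127764]), 'grasp_force': 0.0, 'opening': 1.0011711934579728}
```

View pics/scene0.png

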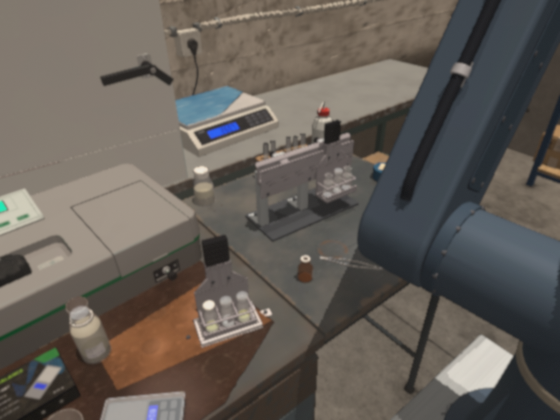

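View pics/top0.png

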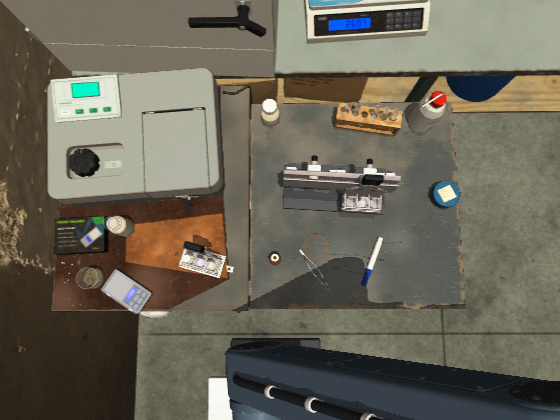

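The scene picture shows the carrier in its tray (block at about (215,250)) and the rail with the hung carrier (block at (332,131)). In the top picture the carrier's block is at about (195,247), the rail runs from (284,175) to (400,182), and its empty place is on the left half.

```bash
cat > h.py <<'E'
from rig import *
import cv2,numpy as np,pickle
def snap(n,f):
    s=read_state();c=capture(n);im=c["image"]
    if n=="wrist":
        T=np.eye(4);T[:3,:3]=s["tcp_rot"];T[:3,3]=s["position"];W=T@np.array(c["T_tool_cam"])
    else: W=np.array(c["world_from_camera"])
    d=dict(W=W,f=im.shape[0]/2/np.tan(np.radians(c["vertical_fov"]/2)),cx=c["cx"],cy=c["cy"],im=im,s=s)
    cv2.imwrite(f"pics/{f}.png",im[:,:,::-1]);pickle.dump(d,open(f"pics/{f}.pkl","wb"));return d
def load(f): return pickle.load(open(f"pics/{f}.pkl","rb"))
def ray(d,p):
    v=d["W"][:3,:3]@np.array([(p[0]-d["cx"])/d["f"],(p[1]-d["cy"])/d["f"],1]);return d["W"][:3,3],v/np.linalg.norm(v)
def plane(d,p,z):
    o,v=ray(d,p);return o+v*(z-o[2])/v[2]
def tri(obs):
    A=np.zeros((3,3));b=np.zeros(3)
    for d,p in obs:
        o,v=ray(d,p);P=np.eye(3)-np.outer(v,v);A+=P;b+=P@o
    x=np.linalg.solve(A,b);return x,[np.linalg.norm(np.cross(x-ray(d,p)[0],ray(d,p)[1])) for d,p in obs]
def proj(d,X):
    q=d["W"][:3,:3].T@(np.array(X)-d["W"][:3,3]);return np.array([d["cx"]+d["f"]*q[0]/q[2],d["cy"]+d["f"]*q[1]/q[2]])
def delta(X,R=None):
    "row entries (from measured pose) to world position X, rotation R"
    s=read_state();R0=s["tcp_rot"];t=R0.T@(np.array(X)-s["position"])
    r=np.zeros(3) if R is None else cv2.Rodrigues(R0.T@R)[0].ravel()
    return np.round(t/.3,4),np.round(np.degrees(r)/45,4)
E
python3 - <<'E'
from h import *
s=snap("scene","s1");t=snap("top","t1")
def dark(d,x0,y0,x1,y1,th=45):
    im=d["im"][y0:y1,x0:x1].max(2)<th
    n,l,st,c=cv2.connectedComponentsWithStats(im.astype(np.uint8));i=1+np.argmax(st[1:,4]);print(st[i]+[x0,y0,0,0,0],c[i]+[x0,y0]);return c[i]+[x0,y0]
a=dark(s,195,230,235,268);b=dark(t,178,236,215,256)
print("block",tri([(s,a),(t,b)]))
print("rail ends z.16",plane(t,(284,175),.16),plane(t,(400,182),.16))
print("base plate front",plane(t,(284,207),.0))
big=np.hstack([cv2.resize(s["im"][120:240,240:370],None,fx=3,fy=3,interpolation=cv2.INTER_CUBIC),cv2.resize(t["im"][150:270,270:410],None,fx=3,fy=3,interpolation=cv2.INTER_CUBIC)])
print(big.shape);cv2.imwrite("pics/crop1.png",cv2.resize(big,(790,350))[:,:,::-1])
E
```

```text
[203 237  26  28 559] [215.40071556 250.49552773]
[184 242  21  11 120] [193.875 246.7  ]
block (array([0.47148116, 0.17177131, 0.1564564 ]), [np.float64(0.00022597666180738008), np.float64(0.00022597666180730977)])
rail ends z.16 [ 0.63997477 -0.03835706  0.16      ] [ 0.62094883 -0.31072809  0.16      ]
base plate front [ 0.59097023 -0.0381784   0.        ]
(360, 810, 3)
```

View pics/crop1.png

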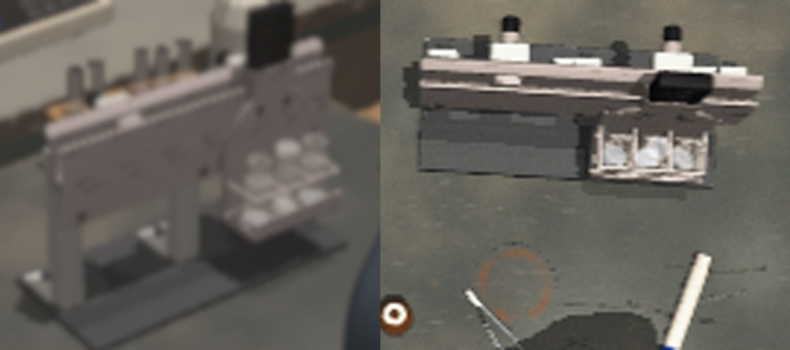

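The crop shows the bare left half of the rail with its knurled clamps behind, and the hung carrier with its black block on the right. Now I'll go over the rail by an arc clear of the base.

Request:
{"op": "step_arm", "data": {"steps": [[1,-0.5,-0.28,0,0,-1,-1],[1,-0.5,-0.28,0,0,-1,-1],[1,-0.5,-0.28,0,0,-1,-1],[1,-0.5,-0.28,0,0,-1,-1],[1,-0.5,-0.28,0,0,-1,-1],[1,-0.5,-0.28,0,0,-1,-1],[1,-0.5,-0.28,0,0,-1,-1],[1,-0.5,-0.28,0,0,-1,-1]]}}

```text
time_s: 0.92
position: [0.4056, -0.3867, 0.3291]
tcp_rot: [[0.497, 0.868, -0.0], [0.868, -0.497, 0.0], [0.0, -0.0, -1.0]]
force: [0.8, -0.8, 0.4]
opening: 1.001
grasp_force: 0.0
```

```bash
cat > go.py <<'E'
import sys;from h import *
x,y,z,yaw=map(float,sys.argv[1:5]);a=np.radians(yaw);c,s=np.cos(a),np.sin(a)
R=np.array([[c,s,0],[s,-c,0],[0,0,-1]])  # tool x at yaw, z down
st=read_state();print(st["time_s"],st["position"],np.round(st["force"],2));print(delta([x,y,z],R))
E
python3 go.py .585 -.14 .36 86
```

```text
0.9167 [ 0.40559064 -0.38665593  0.32905783] [ 0.81 -0.77  0.39]
(array([ 1.0107,  0.1101, -0.1031]), array([-0.    , -0.    , -0.5737]))
```

Request:
{"op": "step_arm", "data": {"steps": [[1,0.11,-0.1,0,0,-0.57,-1],[1,0.11,-0.1,0,0,-0.57,-1],[1,0.11,-0.1,0,0,-0.57,-1],[1,0.11,-0.1,0,0,-0.57,-1],[1,0.11,-0.1,0,0,-0.57,-1],[1,0.11,-0.1,0,0,-0.57,-1],[1,0.11,-0.1,0,0,-0.57,-1],[1,0.11,-0.1,0,0,-0.57,-1]]}}

```text
time_s: 1.58
position: [0.5854, -0.1396, 0.3592]
tcp_rot: [[0.069, 0.998, 0.003], [0.998, -0.069, 0.002], [0.002, 0.003, -1.0]]
force: [-0.4, -0.5, 0.3]
opening: 0.999
grasp_force: 0.0
```

Request:
{"op": "step_arm", "data": {"steps": [[0,0,0,0,0,0,-1],[0,0,0,0,0,0,-1]]}}

```text
time_s: 1.75
position: [0.5823, -0.1444, 0.3582]
tcp_rot: [[0.072, 0.997, -0.001], [0.997, -0.072, -0.001], [-0.001, -0.001, -1.0]]
force: [0.1, 0.4, -0.0]
opening: 1.0
grasp_force: 0.0
```

```bash
python3 - <<'E'
from h import *
d=snap("wrist","w1");print(d["s"]["position"])
E
python3 go.py .49 -.13 .36 86
```

```text
[ 0.58234791 -0.14438555  0.35816467]
1.8 [ 0.58188109 -0.14528971  0.35809132] [ 0.86 -0.84  0.29]
(array([ 0.0282, -0.3092, -0.0059]), array([-0.0018,  0.0008, -0.0052]))
```

View pics/w1.png

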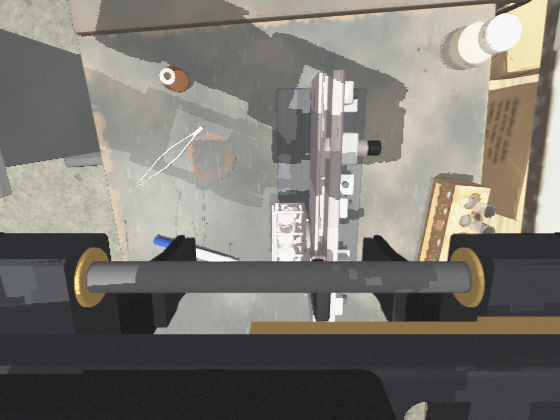

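The wrist picture shows the rail running vertically from about (328,72) down past row 235, with the slot line near column 330–335; the gripper hides the rows below 235. Now a second view about 90 mm further forward, for the height.

Request:
{"op": "step_arm", "data": {"steps": [[0.03,-0.31,0,0,0,0,-1],[0.03,-0.31,0,0,0,0,-1],[0.03,-0.31,0,0,0,0,-1],[0.03,-0.31,0,0,0,0,-1],[0.03,-0.31,0,0,0,0,-1]]}}

```text
time_s: 2.22
position: [0.4902, -0.1304, 0.3592]
tcp_rot: [[0.077, 0.997, 0.002], [0.997, -0.077, -0.001], [-0.001, 0.002, -1.0]]
force: [0.9, 0.4, 0.9]
opening: 1.0
grasp_force: 0.0
```

```bash
python3 - <<'E'
from h import *
d2=snap("wrist","w2");print(d2["s"]["position"],d2["s"]["time_s"]);d1=load("w1")
a=d1["im"][60:240,300:390];
# where rail went
p=[proj(d2,plane(d1,(q),.16)) for q in((328,72),(333,235))];print(p)
x=int(p[0][0])-35
b=d2["im"][60:240,x:x+100];print("x0",x)
f=lambda q:cv2.resize(q,None,fx=3.3,fy=3.3,interpolation=cv2.INTER_CUBIC)
cv2.imwrite("pics/crop2.png",np.hstack([f(a),f(b)])[:,:,::-1])
E
python3 go.py .46 .14 .34 74
```

```text
[ 0.49017872 -0.13040411  0.35915941] 2.2167
[array([423.83140764,  79.72395726]), array([418.54964245, 240.49239553])]
x0 388
2.2667 [ 0.49115127 -0.13050677  0.35919485] [ 0.74  0.48 -0.55]
(array([ 0.8912, -0.1724,  0.0626]), array([0.0033, 0.0011, 0.2585]))
```

View pics/crop2.png

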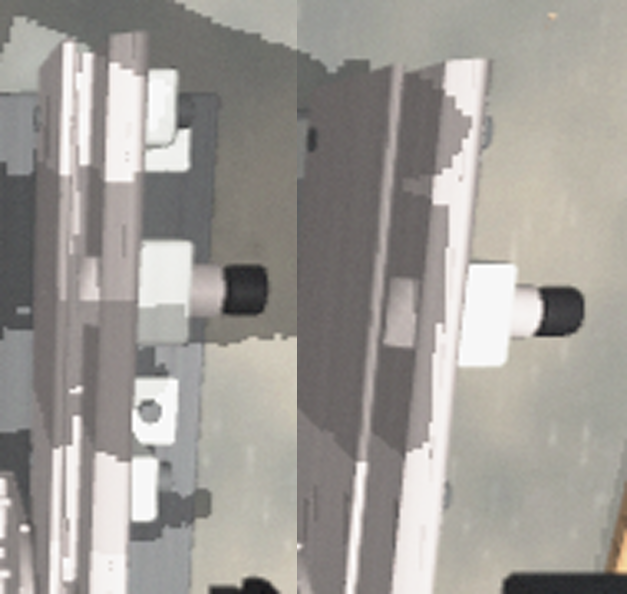

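Both crops show the lip's top as a thin bright band (columns 62–75 left, 393–403 right), with the keeper's bolt in the slot behind it at crop rows 258–300 and 278–345. Next I get the line numbers while moving to the carrier.

Request:
{"op": "step_arm", "data": {"steps": [[0.74,-0.17,0.06,0,0,0.26,-1],[0.74,-0.17,0.06,0,0,0.26,-1],[0.74,-0.17,0.06,0,0,0.26,-1],[0.74,-0.17,0.06,0,0,0.26,-1],[0.74,-0.17,0.06,0,0,0.26,-1],[0.74,-0.17,0.06,0,0,0.26,-1],[0.74,-0.17,0.06,0,0,0.26,-1],[0.74,-0.17,0.06,0,0,0.26,-1]]}}

```text
time_s: 2.93
position: [0.4574, 0.0969, 0.3406]
tcp_rot: [[0.272, 0.962, 0.001], [0.962, -0.272, -0.001], [-0.0, 0.001, -1.0]]
force: [0.1, -1.0, 0.5]
opening: 0.998
grasp_force: 0.0
```

Run:
```python
from h import *
d=snap("wrist","w3");print(d["s"]["position"],d["s"]["time_s"]);d1=load("w1");d2=load("w2")
print([proj(d,X).round() for X in ([.4715,.1718,.183],[.45,.17,0])])
for r in(85,95,105,180,195,210,225):
    print(r,d1["im"][r,306:348].mean(1).astype(int).tolist())
for r in(85,95,105,180,195,210,225):
    print(r,d2["im"][r,398:450].mean(1).astype(int).tolist())
```

```text
[0.45741076 0.09694414 0.34061147] 2.9333
[array([271., 110.]), array([260., 120.])]
85 [172, 173, 173, 173, 172, 156, 136, 132, 133, 135, 135, 133, 154, 239, 244, 241, 198, 246, 245, 243, 243, 209, 142, 129, 134, 130, 137, 228, 240, 242, 241, 242, 243, 243, 244, 238, 223, 187, 167, 247, 247, 247]
95 [146, 143, 144, 141, 106, 128, 132, 129, 115, 130, 134, 134, 186, 243, 245, 208, 180, 206, 246, 245, 242, 186, 133, 131, 132, 132, 203, 236, 241, 241, 242, 242, 243, 243, 244, 237, 216, 176, 186, 247, 247, 246]
105 [145, 141, 143, 142, 105, 123, 129, 114, 107, 129, 136, 131, 210, 244, 245, 214, 203, 168, 237, 243, 233, 166, 131, 134, 132, 134, 226, 239, 242, 242, 242, 242, 243, 244, 243, 233, 206, 166, 185, 193, 229, 236]
180 [143, 142, 138, 137, 133, 116, 111, 110, 110, 112, 126, 142, 145, 131, 144, 146, 145, 147, 128, 116, 111, 108, 108, 124, 133, 137, 139, 139, 140, 141, 141, 141, 140, 133, 175, 227, 234, 234, 233, 233, 233, 247]
195 [82, 82, 74, 90, 124, 135, 135, 134, 134, 130, 138, 143, 204, 163, 230, 239, 241, 231, 169, 130, 133, 133, 122, 133, 134, 136, 138, 141, 139, 141, 140, 1
[... 1622 characters left out ...]
 106, 104, 104, 100, 101, 139, 150, 153, 156, 157, 230, 240, 233, 231, 240, 242, 232, 204, 174, 165, 165, 168, 166, 164, 167, 165, 169, 168, 168, 170, 170, 170, 170, 169]
210 [125, 124, 126, 127, 108, 105, 128, 197, 240, 241, 177, 120, 122, 122, 123, 124, 127, 120, 123, 121, 123, 167, 225, 233, 235, 238, 239, 239, 241, 241, 241, 241, 239, 222, 171, 138, 144, 159, 167, 164, 164, 163, 162, 163, 162, 161, 158, 158, 160, 162, 160, 158]
225 [123, 124, 122, 123, 122, 157, 235, 242, 206, 138, 122, 122, 124, 125, 126, 124, 121, 122, 126, 106, 219, 232, 233, 237, 239, 239, 240, 232, 238, 241, 243, 235, 203, 177, 173, 170, 169, 169, 167, 169, 167, 168, 170, 167, 170, 173, 172, 172, 172, 175, 172, 174]
```

View pics/w3.png

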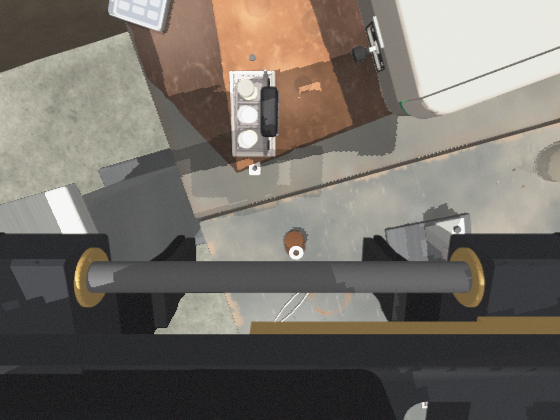

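The picture shows the tray with carrier at columns 230–275, rows 70–158, and the black block at about columns 261–278, rows 86–137. Working out the block and rail numbers.

Run:
```python
from h import *
d=load("w3");d1=load("w1");d2=load("w2");t=load("t1");s=load("s1")
def pl(d,P):
    P=np.array(P);m=np.polyfit(P[:,1],P[:,0],1);print("fit",m,np.round(P[:,0]-np.polyval(m,P[:,1]),2))
    o,a=ray(d,(np.polyval(m,60),60));_,b=ray(d,(np.polyval(m,240),240));n=np.cross(a,b);return n/np.linalg.norm(n),o
n1,o1=pl(d1,[(318.4,85),(318.0,95),(317.8,105),(315.2,210),(314.6,225)])
n2,o2=pl(d2,[(416.3,85),(415.5,95),(414.4,105),(407.5,180),(406.2,195),(404.75,210),(403.3,225)])
u=np.cross(n1,n2);u/=np.linalg.norm(u);u*=np.sign(u[1])
p=np.linalg.lstsq(np.array([n1,n2,u]),np.array([n1@o1,n2@o2,u@np.array([.63,-.1,.16])]),rcond=None)[0]
print("lip line",p,u,"yaw",np.degrees(np.arctan2(-u[0],u[1])))
z=p[2];print("end y",plane(d1,(319,72.7),z),plane(d2,(417,79.7),z)); print("keeper",plane(d2,(419,154.4),z-.008),plane(d2,(419,144.2),z-.008),plane(d2,(419,164.5),z-.008))
# hung block: scene/top
def blob(im,x0,y0,x1,y1,th=60):
    m=(im[y0:y1,x0:x1].max(2)<th).astype(np.uint8)
    n,l,st,c=cv2.connectedComponentsWithStats(m);i=1+np.argmax(st[1:,4])
    q=np.argwhere(l==i)[:,::-1].astype(np.float32)+[x0,y0];return c[i]+[x0,y0],cv2.minAreaRect(q.astype(np.float32)),st[i]
hs=blob(s["im"],318,115,345,148,50);ht=blob(t["im"],355,170,390,190,50);print(hs,ht,"hung block",tri([(s,hs[0]),(t,ht[0])]))
w=blob(d["im"],250,78,290,145);print("w3",w)
sb=blob(s["im"],195,230,235,268,45)[0];tb=blob(t["im"],178,236,215,256,45)[0]
print("tri3",tri([(s,sb),(t,tb),(d,w[0])]),tri([(s,sb),(d,w[0])]))
bx=cv2.boxPoints(w[1]);P=np.array([plane(d,q,.183) for q in bx]);print(P.round(4));print("centre",P.mean(0))
```

```text
fit [-2.59825328e-02  3.20541485e+02] [ 0.07 -0.07 -0.01  0.11 -0.1 ]
fit [-9.27492396e-02  4.24215774e+02] [-0.03  0.1  -0.08 -0.02  0.07  0.01 -0.05]
lip line [ 0.62157203 -0.09946344  0.16722728] [0.06771463 0.99769273 0.00489408] yaw -3.882780032228282
end y [ 0.62615991 -0.03711103  0.16722728] [ 0.62614652 -0.03629118  0.16722728]
keeper [ 0.63340801 -0.10700502  0.15922728] [ 0.63309937 -0.096811    0.15922728] [ 0.63371833 -0.11725411  0.15922728]
(array([332.09285714, 131.88214286]), ((332.5, 132.0), (22.0, 15.0), 90.0), array([  7,   6,  16,  23, 280], dtype=int32)) (array([371.87096774, 179.66129032]), ((372.0, 180.0), (10.0, 20.0), 90.0), array([  7,   5,  21,  11, 186], dtype=int32)) hung block (array([ 0.61674148, -0.23644878,  0.2033096 ]), [np.float64(0.0001879565209888218), np.float64(0.0001879565209889641)])
w3 (array([268.32797428, 113.68488746]), ((269.0, 107.5), (57.0, 16.0), 90.0), array([ 11,   1,  17,  58, 311], dtype=int32))
tri3 (array([0.46964522, 0.17139751, 0.15793952]), [np.float64(0.0009761080003805565), np.float64(0.0018522161164315986), np.float64(0.0023770171495702203)]) (array([0.46823419, 0.17152754, 0.15861638]), [np.float64(0.0014472620578257606), np.float64(0.0014472620578257708)])
[[0.47   0.198  0.183 ]
 [0.4829 0.1944 0.183 ]
 [0.4702 0.1495 0.183 ]
 [0.4568 0.1533 0.183 ]]
centre [0.4699834  0.17382195 0.183     ]
```

```bash
python3 go.py .470 .1715 .169 74
```

```text
2.9833 [0.45759029 0.09602789 0.34067689] [ 0.08  0.09 -0.16]
(array([ 0.2535, -0.03  ,  0.5721]), array([0.002 , 0.0005, 0.0025]))
```

Request:
{"op": "step_arm", "data": {"steps": [[0.254,-0.03,0.2,0,0,0,-1],[0.254,-0.03,0.2,0,0,0,-1],[0.254,-0.03,0.3,0,0,0,-1],[0.254,-0.03,0.4,0,0,0,-1],[0.254,-0.03,0.48,0,0,0,-1],[0.254,-0.03,0.53,0,0,0,-1],[0.254,-0.03,0.57,0,0,0,-1],[0.254,-0.03,0.57,0,0,0,-1]]}}

```text
time_s: 3.65
position: [0.4685, 0.1702, 0.167]
tcp_rot: [[0.277, 0.961, -0.004], [0.961, -0.277, -0.001], [-0.002, -0.004, -1.0]]
force: [0.1, 0.3, 0.6]
opening: 0.998
grasp_force: 0.0
```

```bash
python3 go.py .470 .1715 .169 74
python3 - <<'E'
from h import *
a=snap("scene","s4")["im"][200:360,170:300];b=snap("top","t4")["im"][210:310,150:260]
f=lambda q:cv2.resize(q,(390,480),interpolation=cv2.INTER_CUBIC)
cv2.imwrite("pics/crop4.png",np.hstack([f(a),f(b)])[:,:,::-1])
E
```

```text
3.65 [0.46849473 0.17022891 0.1670308 ] [0.05 0.33 0.63]
(array([ 0.0054,  0.0036, -0.0066]), array([-0.0051,  0.0028, -0.0019]))
```

View pics/crop4.png

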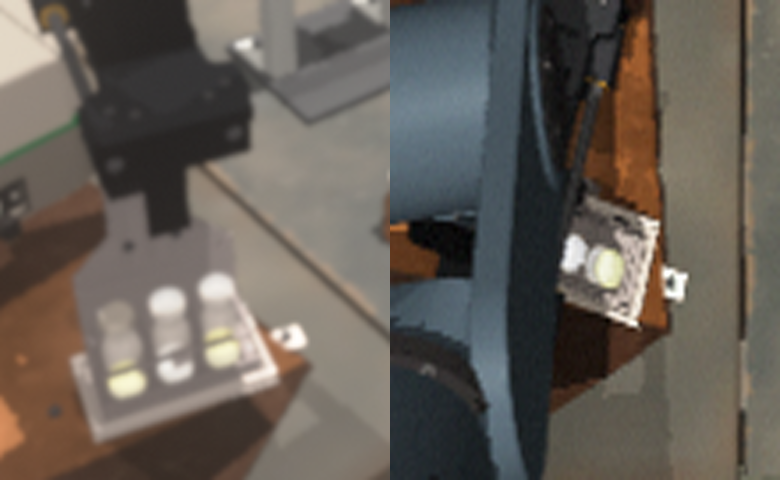

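The gripper stands over the block (left crop, finger at about (165,190)); the carrier is untouched and upright. Closing.

Request:
{"op": "step_arm", "data": {"steps": [[0.004,0.004,-0.003,0,0,0,1],[0.004,0.004,-0.003,0,0,0,1],[0.004,0.004,-0.003,0,0,0,1],[0.004,0.004,-0.003,0,0,0,1],[0.004,0.004,-0.003,0,0,0,1],[0.004,0.004,-0.003,0,0,0,1],[0.004,0.004,-0.003,0,0,0,1],[0.004,0.004,-0.003,0,0,0,1]]}}

```text
time_s: 4.42
position: [0.4697, 0.173, 0.1705]
tcp_rot: [[0.274, 0.962, 0.0], [0.962, -0.274, 0.0], [0.0, 0.0, -1.0]]
force: [0.4, 0.1, 0.0]
opening: 0.476
grasp_force: 0.0
```

Request:
{"op": "step_arm", "data": {"steps": [[0,0,0,0,0,0,1],[0,0,0,0,0,0,1],[0,0,0,0,0,0,1]]}}

```text
time_s: 4.67
position: [0.4697, 0.1729, 0.1704]
tcp_rot: [[0.275, 0.962, -0.0], [0.962, -0.275, -0.0], [-0.0, -0.0, -1.0]]
force: [1.1, -0.3, 0.1]
opening: 0.252
grasp_force: 0.0
```

```bash
python3 go.py .470 .1715 .169 74;python3 -c "
from h import *
s=read_state();print(s['moment'],s['opening']*87,s['grasp_force'])"
```

```text
4.6667 [0.46973649 0.17291483 0.17036593] [ 1.15 -0.31  0.09]
(array([-0.0043,  0.0021,  0.0046]), array([-0.0002,  0.0001,  0.0015]))
[-0.01334981 -0.07731103 -0.01202679] 21.92700828880779 0.0
```

Request:
{"op": "step_arm", "data": {"steps": [[0,0,0,0,0,0,1],[0,0,0,0,0,0,1],[0,0,0,0,0,0,1],[0,0,0,0,0,0,1],[0,0,0,0,0,0,1],[0,0,0,0,0,0,1]]}}

```text
time_s: 5.17
position: [0.4698, 0.1729, 0.1704]
tcp_rot: [[0.275, 0.962, -0.0], [0.962, -0.275, 0.0], [0.0, -0.0, -1.0]]
force: [-0.4, 0.5, -2.2]
opening: 0.158
grasp_force: 30.0
```

Request:
{"op": "step_arm", "data": {"steps": [[0,0,-0.02,0,0,0,1],[0,0,-0.04,0,0,0,1],[0,0,-0.06,0,0,0,1],[0,0,-0.08,0,0,0,1],[0,0,-0.1,0,0,0,1],[0,0,-0.1,0,0,0,1],[0,0,-0.1,0,0,0,1],[0,0,-0.1,0,0,0,1]]}}

```text
time_s: 5.83
position: [0.4696, 0.1729, 0.2005]
tcp_rot: [[0.275, 0.962, -0.0], [0.962, -0.275, -0.0], [-0.0, -0.0, -1.0]]
force: [-0.2, -0.1, -2.4]
opening: 0.158
grasp_force: 30.0
```

```bash
python3 go.py .590 -.107 .32 86;python3 -c "
from h import *
s=read_state();print(s['moment'],s['opening']*87,s['grasp_force'])"
```

```text
5.8333 [0.46959978 0.17288822 0.2004583 ] [-0.17 -0.11 -2.39]
(array([-0.787 ,  0.642 , -0.3985]), array([-2.000e-04,  0.000e+00, -2.652e-01]))
[-0.0362109  -0.13765244 -0.00290622] 13.75614085879955 29.979203541297466
```

Request:
{"op": "step_arm", "data": {"steps": [[-0.02,0.02,-0.04,0,0,-0.01,1],[-0.08,0.06,-0.1,0,0,-0.03,1],[-0.16,0.13,-0.17,0,0,-0.06,1],[-0.24,0.2,-0.23,0,0,-0.09,1],[-0.33,0.27,-0.27,0,0,-0.12,1],[-0.42,0.34,-0.3,0,0,-0.15,1],[-0.5,0.41,-0.3,0,0,-0.18,1],[-0.58,0.47,-0.3,0,0,-0.21,1]]}}

```text
time_s: 6.5
position: [0.5586, -0.035, 0.2909]
tcp_rot: [[0.112, 0.994, 0.002], [0.994, -0.112, -0.0], [-0.0, 0.002, -1.0]]
force: [0.3, 0.6, -3.5]
opening: 0.16
grasp_force: 30.0
```

```bash
python3 go.py .590 -.107 .29 86.1
```

```text
6.5 [ 0.55855076 -0.03500552  0.29088431] [ 0.26  0.59 -3.48]
(array([-0.2267,  0.1311,  0.0032]), array([ 0.0021,  0.0002, -0.0567]))
```

Request:
{"op": "step_arm", "data": {"steps": [[-0.06,0.03,0,0,0,-0.02,1],[-0.12,0.07,0,0,0,-0.04,1],[-0.17,0.1,0,0,0,-0.05,1],[-0.205,0.12,0,0,0,-0.05,1],[-0.22,0.13,0,0,0,-0.05,1],[-0.225,0.13,0,0,0,-0.05,1],[-0.225,0.13,0,0,0,-0.05,1],[-0.225,0.13,0,0,0,-0.05,1]]}}

```text
time_s: 7.17
position: [0.5881, -0.1035, 0.2902]
tcp_rot: [[0.073, 0.997, -0.001], [0.997, -0.073, 0.001], [0.001, -0.001, -1.0]]
force: [0.1, -0.1, -2.6]
opening: 0.155
grasp_force: 30.0
```

```bash
python3 go.py .625 -.107 .275 86.1
python3 - <<'E'
from h import *
w=snap("wrist","w5")["im"];a=snap("scene","s5")["im"]
f=lambda q:cv2.resize(q,(390,520),interpolation=cv2.INTER_CUBIC)
print(proj(load("s5"),[.59,-.107,.28]))
cv2.imwrite("pics/crop5.png",np.hstack([f(a[70:270,200:350]),f(w[20:260,190:370])])[:,:,::-1])
E
```

```text
7.1667 [ 0.5880659  -0.10347545  0.29022191] [ 0.1  -0.07 -2.57]
(array([-0.0028,  0.1237,  0.0506]), array([-0.0016, -0.0011, -0.0066]))
[297.41230917 117.28340952]
```

View pics/crop5.png

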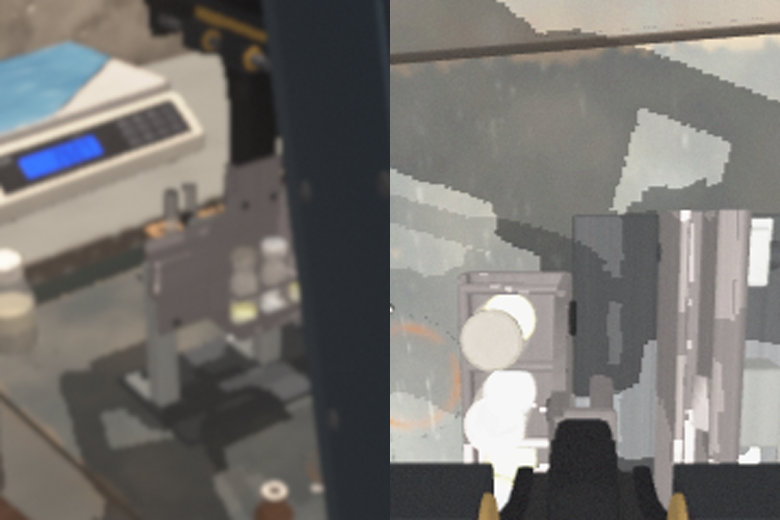

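The left crop shows the carrier held plumb in front of the rail's empty place. The right (wrist) crop shows the lip as a pale line near column 680–690, with the rail parallel to the carrier's edge (460), and the block centred between the fingers at about (582,430). The tongue is high enough, so I move over the slot.

Request:
{"op": "step_arm", "data": {"steps": [[-0.01,0.02,0,0,0,0,1],[-0.01,0.05,0,0,0,-0.005,1],[-0.01,0.08,0,0,0,-0.005,1],[-0.01,0.105,0,0,0,-0.005,1],[-0.01,0.12,0,0,0,-0.005,1],[-0.01,0.123,0,0,0,-0.005,1],[-0.01,0.123,0,0,0,-0.005,1],[-0.01,0.123,0,0,0,-0.005,1]]}}

```text
time_s: 7.93
position: [0.6251, -0.1102, 0.2901]
tcp_rot: [[0.07, 0.998, -0.001], [0.998, -0.07, 0.0], [0.0, -0.001, -1.0]]
force: [0.7, -0.3, -3.3]
opening: 0.155
grasp_force: 30.0
```

```bash
python3 go.py .6248 -.107 .25 86.1
python3 - <<'E'
from h import *
w=snap("wrist","w6")["im"];a=snap("top","t6")["im"]
cv2.imwrite("pics/crop6.png",np.hstack([cv2.resize(w[30:240,220:360],(390,585),interpolation=cv2.INTER_CUBIC),cv2.resize(a[140:230,270:410],(400,585*1),interpolation=cv2.INTER_CUBIC)])[:,:,::-1])
E
```

```text
7.9333 [ 0.6251326  -0.11017216  0.29013031] [ 0.74 -0.31 -3.35]
(array([ 0.0104, -0.0017,  0.1338]), array([-0.001 , -0.0003, -0.0023]))
```

View pics/crop6.png

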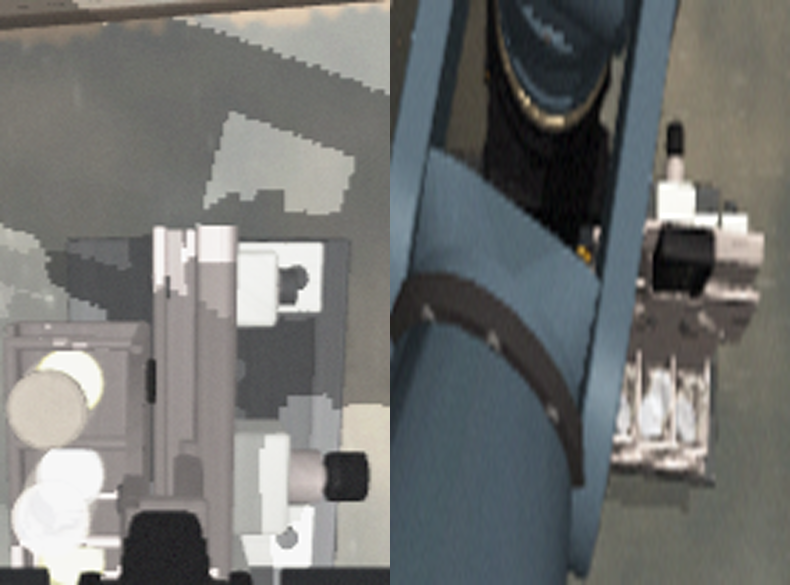

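The wrist crop shows the lip (columns 153–166), slot (166–197) and rear wall (197–237), with the tongue's nib at columns 175–203, rows 455–500: it stands over the slot. I'll take numbers from the same picture so the calibration error largely cancels.

Run:
```python
from h import *
d=load("w6");g=d["im"].mean(2).astype(int)
for r in(115,120,150,165,180,188,190,192,194,196,198,200,204,208): print(r,g[r,266:310].tolist())
R=d["s"]["tcp_rot"];p=d["s"]["position"]
# tool y coordinate per column at given z plane
for z in (.167,.2087,.22): print(z,[(round(float((R.T@(plane(d,(c,r),z)-p))[1]*1000),2)) for c in(270,280,290,300,305) for r in(150,195)])
```

```text
115 [87, 82, 86, 82, 84, 80, 78, 79, 102, 211, 245, 245, 241, 195, 205, 214, 214, 212, 214, 171, 154, 239, 244, 237, 171, 206, 236, 241, 241, 241, 242, 242, 243, 237, 240, 233, 215, 186, 152, 111, 85, 85, 91, 95]
120 [86, 83, 83, 82, 78, 80, 79, 82, 101, 211, 245, 245, 240, 195, 202, 215, 212, 212, 214, 246, 246, 244, 244, 237, 173, 207, 237, 241, 241, 242, 242, 242, 243, 238, 240, 235, 216, 185, 152, 177, 204, 209, 208, 209]
150 [150, 142, 129, 121, 121, 118, 116, 111, 92, 122, 144, 142, 142, 130, 144, 151, 152, 149, 148, 150, 152, 151, 148, 137, 115, 130, 136, 140, 138, 138, 136, 142, 140, 138, 142, 138, 133, 125, 115, 90, 82, 84, 80, 79]
165 [120, 119, 121, 119, 117, 115, 79, 47, 43, 44, 130, 143, 140, 132, 145, 150, 149, 148, 149, 151, 153, 151, 150, 137, 117, 128, 136, 139, 142, 139, 141, 137, 142, 141, 141, 138, 133, 125, 110, 104, 107, 92, 81, 81]
180 [130, 131, 131, 130, 127, 118, 112, 109, 91, 120, 139, 144, 142, 131, 142, 149, 148, 146, 149, 146, 149, 148, 147, 125, 114, 132, 137, 140, 141, 142, 140, 143, 138, 143, 144, 137, 131, 122, 126, 124, 124, 121, 111, 108]
188 [135,
[... 1527 characters left out ...]
, 169, 181, 179, 179, 177, 178]
204 [107, 106, 108, 106, 108, 111, 110, 117, 132, 128, 140, 146, 140, 129, 142, 148, 125, 111, 111, 113, 113, 110, 110, 112, 108, 110, 108, 134, 139, 139, 139, 141, 140, 143, 143, 136, 129, 136, 169, 179, 179, 178, 178, 176]
208 [116, 115, 114, 108, 114, 116, 117, 118, 117, 121, 121, 119, 120, 119, 121, 120, 118, 118, 120, 118, 119, 117, 118, 115, 117, 117, 114, 133, 138, 141, 143, 141, 144, 142, 142, 136, 129, 136, 169, 180, 180, 175, 175, 173]
0.167 [-7.66, -7.84, 0.11, 0.2, 7.88, 8.24, 15.65, 16.27, 19.53, 20.29]
0.2087 [-6.51, -6.66, 0.02, 0.09, 6.54, 6.84, 13.07, 13.59, 16.33, 16.97]
0.22 [-6.19, -6.34, -0.01, 0.06, 6.18, 6.46, 12.37, 12.86, 15.46, 16.06]
```

Request:
{"op": "step_arm", "data": {"steps": [[0.013,0,0.01,0,0,-0.002,1],[0.013,0,0.03,0,0,-0.002,1],[0.013,0,0.05,0,0,-0.002,1],[0.013,0,0.07,0,0,-0.002,1],[0.013,0,0.09,0,0,-0.002,1],[0.013,0,0.105,0,0,-0.002,1],[0.013,0,0.115,0,0,-0.002,1],[0.013,0,0.115,0,0,-0.002,1]]}}

```text
time_s: 8.7
position: [0.6249, -0.1063, 0.2544]
tcp_rot: [[0.068, 0.998, -0.003], [0.998, -0.068, 0.001], [0.001, -0.003, -1.0]]
force: [-1.4, -0.2, -3.9]
opening: 0.158
grasp_force: 30.0
```

Request:
{"op": "step_arm", "data": {"steps": [[0,0,0.003,0,0,0,1],[0,0,0.006,0,0,0,1],[0,0,0.009,0,0,0,1],[0,0,0.012,0,0,0,1],[0,0,0.015,0,0,0,1],[0,0,0.018,0,0,0,1],[0,0,0.02,0,0,0,1],[0,0,0.02,0,0,0,1]]}}

```text
time_s: 9.37
position: [0.6251, -0.1064, 0.2497]
tcp_rot: [[0.068, 0.998, -0.001], [0.998, -0.068, 0.0], [0.0, -0.001, -1.0]]
force: [-4.9, 0.9, 0.4]
opening: 0.155
grasp_force: 30.1
```

Request:
{"op": "step_arm", "data": {"steps": [[0,-0.003,0,0,0,0,1],[0,-0.003,0,0,0,0,1],[0,-0.003,0,0,0,0,1],[0,-0.003,0,0,0,0,1]]}}

```text
time_s: 9.7
position: [0.6248, -0.1064, 0.2498]
tcp_rot: [[0.068, 0.998, 0.0], [0.998, -0.068, 0.0], [0.0, 0.0, -1.0]]
force: [-2.9, -0.1, -0.9]
opening: 0.155
grasp_force: 30.1
```

Run:
```python
from h import *
s=read_state();print(s["position"],s["force"],s["moment"],s["tcp_rot"].round(4).tolist())
d=snap("wrist","w7");g=d["im"].mean(2).astype(int)
for r in(150,165,180,185,190,195,200,205): print(r,g[r,266:310].tolist())
```

```text
[ 0.62479453 -0.10635571  0.2497938 ] [-2.86901032 -0.09197848 -0.92426973] [0.05404109 0.70367516 0.00771178] [[0.0684, 0.9977, 0.0002], [0.9977, -0.0684, 0.0001], [0.0001, 0.0002, -1.0]]
150 [141, 133, 124, 120, 118, 116, 123, 94, 88, 123, 141, 144, 145, 140, 128, 147, 154, 152, 149, 151, 148, 151, 154, 154, 155, 154, 122, 114, 123, 135, 138, 145, 141, 141, 137, 140, 144, 141, 142, 143, 138, 133, 141, 128]
165 [118, 121, 124, 120, 121, 103, 65, 43, 58, 118, 142, 145, 144, 138, 128, 145, 152, 152, 149, 150, 150, 154, 151, 153, 153, 142, 122, 115, 131, 135, 140, 142, 144, 141, 141, 139, 142, 141, 144, 140, 142, 135, 128, 122]
180 [135, 130, 132, 131, 127, 116, 113, 89, 85, 122, 143, 147, 148, 139, 128, 147, 152, 151, 153, 151, 150, 152, 152, 149, 151, 143, 118, 120, 130, 138, 142, 143, 142, 140, 141, 141, 144, 144, 145, 144, 142, 134, 131, 121]
185 [134, 135, 139, 138, 133, 115, 113, 91, 88, 122, 143, 145, 146, 138, 128, 143, 152, 149, 148, 149, 149, 151, 153, 149, 152, 136, 119, 117, 134, 139, 138, 143, 144, 140, 141, 144, 141, 143, 144, 143, 140, 133, 127, 120]
190 [138, 138, 136, 
[... 171 characters left out ...]
, 147, 144, 141, 134, 128, 120]
195 [146, 144, 143, 144, 139, 119, 114, 91, 89, 122, 143, 146, 145, 137, 128, 137, 119, 110, 111, 112, 114, 111, 114, 113, 113, 114, 110, 115, 133, 143, 143, 142, 142, 141, 142, 144, 144, 142, 146, 146, 139, 134, 126, 126]
200 [120, 124, 122, 120, 118, 114, 116, 93, 87, 121, 141, 145, 144, 140, 127, 138, 121, 114, 109, 115, 113, 111, 112, 110, 112, 110, 110, 117, 136, 137, 143, 144, 140, 139, 142, 141, 144, 143, 148, 145, 141, 129, 128, 130]
205 [111, 107, 109, 106, 110, 112, 115, 93, 85, 120, 144, 145, 148, 137, 124, 134, 121, 113, 115, 114, 113, 114, 114, 111, 109, 109, 114, 120, 133, 138, 145, 144, 141, 141, 144, 143, 142, 144, 147, 144, 139, 131, 129, 147]
```

Request:
{"op": "step_arm", "data": {"steps": [[0,0,0.003,0,0,0,1],[0,0,0.006,0,0,0,1],[0,0,0.009,0,0,0,1],[0,0,0.009,0,0,0,1]]}}

```text
time_s: 10.08
position: [0.6248, -0.1064, 0.2471]
tcp_rot: [[0.068, 0.998, 0.0], [0.998, -0.068, -0.0], [-0.0, 0.0, -1.0]]
force: [-2.8, 1.1, -1.1]
opening: 0.16
grasp_force: 30.1
```

Request:
{"op": "step_arm", "data": {"steps": [[0,0,0.003,0,0,0,1],[0,0,0.006,0,0,0,1],[0,0,0.006,0,0,0,1]]}}

```text
time_s: 10.33
position: [0.6248, -0.1064, 0.2452]
tcp_rot: [[0.068, 0.998, 0.0], [0.998, -0.068, -0.0], [-0.0, 0.0, -1.0]]
force: [-2.7, 0.9, -1.5]
opening: 0.156
grasp_force: 30.1
```

Request:
{"op": "step_arm", "data": {"steps": [[0,-0.003,0,0,0,0,1],[0,-0.003,0,0,0,0,1],[0,-0.003,0,0,0,0,1],[0,-0.003,0,0,0,0,1]]}}

```text
time_s: 10.67
position: [0.6244, -0.1064, 0.2453]
tcp_rot: [[0.068, 0.998, 0.001], [0.998, -0.068, -0.0], [-0.0, 0.001, -1.0]]
force: [-0.7, -0.1, -2.8]
opening: 0.157
grasp_force: 30.0
```

Request:
{"op": "step_arm", "data": {"steps": [[0,-0.002,0,0,0,0,1],[0,-0.002,0,0,0,0,1],[0,-0.002,0,0,0,0,1]]}}

```text
time_s: 10.92
position: [0.6239, -0.1065, 0.2458]
tcp_rot: [[0.069, 0.998, 0.002], [0.998, -0.069, -0.0], [-0.0, 0.002, -1.0]]
force: [-0.5, 0.5, -3.4]
opening: 0.159
grasp_force: 30.0
```

Request:
{"op": "step_arm", "data": {"steps": [[0,0,0.003,0,0,0,1],[0,0,0.006,0,0,0,1],[0,0,0.009,0,0,0,1],[0,0,0.012,0,0,0,1],[0,0,0.012,0,0,0,1]]}}

```text
time_s: 11.33
position: [0.6237, -0.1065, 0.2424]
tcp_rot: [[0.068, 0.998, 0.002], [0.998, -0.068, -0.001], [-0.0, 0.002, -1.0]]
force: [0.5, 0.2, 1.3]
opening: 0.161
grasp_force: 30.0
```

Request:
{"op": "step_arm", "data": {"steps": [[0,0,0.003,0,0,0,1],[0,0,0.006,0,0,0,1],[0,0,0.009,0,0,0,1],[0,0,0.009,0,0,0,1]]}}

```text
time_s: 11.67
position: [0.6237, -0.1064, 0.2395]
tcp_rot: [[0.068, 0.998, 0.002], [0.998, -0.068, -0.001], [-0.0, 0.002, -1.0]]
force: [0.2, 0.1, 3.2]
opening: 0.162
grasp_force: 30.0
```

Request:
{"op": "step_arm", "data": {"steps": [[0,0,0.003,0,0,0,1],[0,0,0.006,0,0,0,1],[0,0,0.009,0,0,0,1],[0,0,0.012,0,0,0,1],[0,0,0.012,0,0,0,1]]}}

```text
time_s: 12.08
position: [0.6237, -0.1064, 0.2353]
tcp_rot: [[0.068, 0.998, 0.001], [0.998, -0.068, -0.0], [-0.0, 0.001, -1.0]]
force: [2.6, 0.3, 1.6]
opening: 0.159
grasp_force: 30.1
```

Request:
{"op": "step_arm", "data": {"steps": [[0,0,0.003,0,0,0,1],[0,0,0.006,0,0,0,1],[0,0,0.009,0,0,0,1],[0,0,0.012,0,0,0,1],[0,0,0.012,0,0,0,1]]}}

```text
time_s: 12.5
position: [0.6237, -0.1063, 0.232]
tcp_rot: [[0.068, 0.998, 0.001], [0.998, -0.068, -0.0], [-0.0, 0.001, -1.0]]
force: [2.9, 0.2, 1.6]
opening: 0.159
grasp_force: 30.1
```

Request:
{"op": "step_arm", "data": {"steps": [[0,0,0.003,0,0,0,1],[0,0,0.006,0,0,0,1],[0,0,0.009,0,0,0,1],[0,0,0.012,0,0,0,1],[0,0,0.012,0,0,0,1]]}}

```text
time_s: 12.92
position: [0.6237, -0.1064, 0.2284]
tcp_rot: [[0.068, 0.998, 0.001], [0.998, -0.068, -0.0], [-0.0, 0.001, -1.0]]
force: [4.6, 0.7, 2.4]
opening: 0.156
grasp_force: 30.1
```

Request:
{"op": "step_arm", "data": {"steps": [[0,0.002,0.003,0,0,0,1],[0,0.002,0.006,0,0,0,1],[0,0.002,0.009,0,0,0,1],[0,0.002,0.012,0,0,0,1],[0,0.002,0.012,0,0,0,1]]}}

```text
time_s: 13.33
position: [0.6238, -0.1063, 0.2245]
tcp_rot: [[0.068, 0.998, -0.0], [0.998, -0.068, 0.0], [0.0, -0.0, -1.0]]
force: [5.0, -0.1, 2.1]
opening: 0.162
grasp_force: 30.1
```

Request:
{"op": "step_arm", "data": {"steps": [[0,0,0.003,0,0,0,1],[0,0,0.006,0,0,0,1],[0,0,0.008,0,0,0,1],[0,0,0.008,0,0,0,1]]}}

```text
time_s: 13.67
position: [0.6238, -0.1063, 0.2222]
tcp_rot: [[0.068, 0.998, 0.0], [0.998, -0.068, 0.0], [0.0, 0.0, -1.0]]
force: [5.0, 0.6, 2.4]
opening: 0.157
grasp_force: 30.1
```

Request:
{"op": "step_arm", "data": {"steps": [[0,0.002,0.003,0,0,0,1],[0,0.002,0.006,0,0,0,1],[0,0.002,0.006,0,0,0,1]]}}

```text
time_s: 13.92
position: [0.6239, -0.1062, 0.2197]
tcp_rot: [[0.068, 0.998, -0.001], [0.998, -0.068, 0.0], [0.0, -0.001, -1.0]]
force: [4.0, 0.0, -0.3]
opening: 0.159
grasp_force: 30.1
```

Request:
{"op": "step_arm", "data": {"steps": [[0,0,0.002,0,0,0,1],[0,0,0.003,0,0,0,1],[0,0,0.003,0,0,0,1]]}}

```text
time_s: 14.17
position: [0.6239, -0.1062, 0.2188]
tcp_rot: [[0.068, 0.998, -0.001], [0.998, -0.068, 0.0], [0.0, -0.001, -1.0]]
force: [4.1, -1.0, -2.0]
opening: 0.156
grasp_force: 30.1
```

Request:
{"op": "step_arm", "data": {"steps": [[0,0,0.002,0,0,0,1],[0,0,0.003,0,0,0,1],[0,0,0.003,0,0,0,1]]}}

```text
time_s: 14.42
position: [0.6239, -0.1062, 0.2183]
tcp_rot: [[0.068, 0.998, -0.001], [0.998, -0.068, 0.0], [0.0, -0.001, -1.0]]
force: [2.7, -0.8, -1.0]
opening: 0.159
grasp_force: 30.1
```

The vertical force dropped near z = 0.219, where the keeper should snap. I go on gently to the floor.

Request:
{"op": "step_arm", "data": {"steps": [[0,0,0.0015,0,0,0,1],[0,0,0.0015,0,0,0,1],[0,0,0.0015,0,0,0,1]]}}

```text
time_s: 14.67
position: [0.624, -0.1062, 0.2183]
tcp_rot: [[0.068, 0.998, -0.001], [0.998, -0.068, 0.0], [0.0, -0.001, -1.0]]
force: [1.0, -0.2, 0.8]
opening: 0.155
grasp_force: 30.0
```

Request:
{"op": "step_arm", "data": {"steps": [[0,0,0.0015,0,0,0,1],[0,0,0.0015,0,0,0,1],[0,0,0.0015,0,0,0,1]]}}

```text
time_s: 14.92
position: [0.624, -0.1062, 0.2183]
tcp_rot: [[0.068, 0.998, -0.001], [0.998, -0.068, 0.0], [0.0, -0.001, -1.0]]
force: [0.6, 0.8, 4.9]
opening: 0.157
grasp_force: 30.0
```

Request:
{"op": "step_arm", "data": {"steps": [[0,0,0.0015,0,0,0,1],[0,0,0.0015,0,0,0,1],[0,0,0.0015,0,0,0,1],[0,0,0.0015,0,0,0,1]]}}

```text
time_s: 15.25
position: [0.624, -0.1062, 0.2183]
tcp_rot: [[0.068, 0.998, -0.001], [0.998, -0.068, 0.0], [0.0, -0.001, -1.0]]
force: [-1.0, 0.5, 7.1]
opening: 0.156
grasp_force: 30.0
```

Request:
{"op": "step_arm", "data": {"steps": [[0,0,-0.003,0,0,0,1],[0,0,-0.004,0,0,0,1],[0,0,-0.004,0,0,0,1]]}}

```text
time_s: 15.5
position: [0.624, -0.1062, 0.2183]
tcp_rot: [[0.068, 0.998, -0.001], [0.998, -0.068, 0.0], [0.0, -0.001, -1.0]]
force: [-0.3, 1.4, 1.9]
opening: 0.155
grasp_force: 30.0
```

Run:
```python
from h import *
print(tri([(load("w1"),(380,147)),(load("w2"),(473.8,154))]))
d=snap("wrist","w8");print(d["s"]["force"],d["s"]["position"])
```

```text
(array([ 0.68155878, -0.10890224,  0.17141751]), [np.float64(0.00016415139672380162), np.float64(0.00016415139672380547)])
[-0.28680902  1.37826751  1.88285497] [ 0.62399279 -0.10623362  0.2183144 ]
```

Request:
{"op": "step_arm", "data": {"steps": [[0,0,-0.003,0,0,0,1],[0,0,-0.006,0,0,0,1],[0,0,-0.008,0,0,0,1],[0,0,-0.008,0,0,0,1]]}}

```text
time_s: 15.88
position: [0.624, -0.1063, 0.2199]
tcp_rot: [[0.068, 0.998, -0.001], [0.998, -0.068, 0.0], [0.0, -0.001, -1.0]]
force: [1.9, 1.0, -5.3]
opening: 0.16
grasp_force: 30.1
```

It resists being lifted at about 1.6 mm, so the keeper is over the shoulder. Pressing home again, then releasing.

Request:
{"op": "step_arm", "data": {"steps": [[0,0,0.003,0,0,0,1],[0,0,0.006,0,0,0,1],[0,0,0.009,0,0,0,1],[0,0,0.011,0,0,0,1],[0,0,0.011,0,0,0,1]]}}

```text
time_s: 16.3
position: [0.6241, -0.1063, 0.2183]
tcp_rot: [[0.068, 0.998, -0.0], [0.998, -0.068, -0.0], [-0.0, -0.0, -1.0]]
force: [-1.0, 0.1, 2.8]
opening: 0.16
grasp_force: 30.0
```

Request:
{"op": "step_arm", "data": {"steps": [[0,0,0.001,0,0,0,1],[0,0,0.001,0,0,0,1],[0,0,0.001,0,0,0,1]]}}

```text
time_s: 16.55
position: [0.6241, -0.1063, 0.2183]
tcp_rot: [[0.068, 0.998, -0.0], [0.998, -0.068, -0.0], [-0.0, -0.0, -1.0]]
force: [-3.4, 0.3, 4.8]
opening: 0.159
grasp_force: 30.0
```

Request:
{"op": "step_arm", "data": {"steps": [[0,-0.002,0,0,0,0,1],[0,-0.002,-0.001,0,0,0,1],[0,-0.002,-0.001,0,0,0,0.6],[0,-0.002,-0.001,0,0,0,0.3],[0,-0.002,-0.001,0,0,0,0.3],[0,-0.002,-0.001,0,0,0,0.3],[0,-0.002,-0.001,0,0,0,0.3]]}}

```text
time_s: 17.13
position: [0.6238, -0.1063, 0.2173]
tcp_rot: [[0.068, 0.998, -0.0], [0.998, -0.068, 0.0], [0.0, -0.0, -1.0]]
force: [-0.3, -0.2, 0.2]
opening: 0.333
grasp_force: 0.0
```

Request:
{"op": "step_arm", "data": {"steps": [[0,0,0,0,0,0,0.3],[0,0,0,0,0,0,0.3],[0,0,0,0,0,0,0.3]]}}

```text
time_s: 17.38
position: [0.6238, -0.1063, 0.2176]
tcp_rot: [[0.068, 0.998, -0.0], [0.998, -0.068, 0.0], [0.0, -0.0, -1.0]]
force: [0.4, 0.3, -0.7]
opening: 0.349
grasp_force: 0.0
```

Released; now straight up.

Request:
{"op": "step_arm", "data": {"steps": [[0,0,-0.03,0,0,0,0.3],[0,0,-0.08,0,0,0,0.3],[0,0,-0.15,0,0,0,0.3],[0,0,-0.25,0,0,0,0.3],[0,0,-0.35,0,0,0,0.3],[0,0,-0.45,0,0,0,0.3],[0,0,-0.48,0,0,0,0.3],[0,0,-0.48,0,0,0,0.3]]}}

```text
time_s: 18.05
position: [0.6253, -0.1068, 0.366]
tcp_rot: [[0.068, 0.998, 0.008], [0.998, -0.068, -0.003], [-0.002, 0.008, -1.0]]
force: [0.7, -0.4, 0.3]
opening: 0.35
grasp_force: 0.0
```

Request:
{"op": "step_arm", "data": {"steps": [[-0.2,-0.1,0,0,0,0,0.3],[-0.4,-0.2,0,0,0,0,0.3],[-0.6,-0.3,0,0,0,0,0.3],[-0.75,-0.35,0,0,0,0,0.3],[-0.85,-0.4,0,0,0,0,0.3],[-0.85,-0.4,0,0,0,0,0.3],[-0.85,-0.4,0,0,0,0,0.3]]}}

```text
time_s: 18.63
position: [0.4841, -0.3545, 0.3595]
tcp_rot: [[0.07, 0.998, -0.003], [0.998, -0.07, 0.002], [0.002, -0.003, -1.0]]
force: [-0.2, 0.8, -0.0]
opening: 0.346
grasp_force: 0.0
```

Run:
```python
from h import *
a=snap("scene","s9")["im"];b=snap("top","t9")["im"]
f=lambda q:cv2.resize(q,(390,330),interpolation=cv2.INTER_CUBIC)
cv2.imwrite("pics/crop9.png",np.hstack([f(a[120:240,230:370]),f(b[150:270,265:410])])[:,:,::-1])
print(read_state()["force"],read_state()["position"])
```

```text
[0.24628457 1.11742054 0.05052898] [ 0.4834915  -0.35660154  0.3593281 ]
```

View pics/crop9.png

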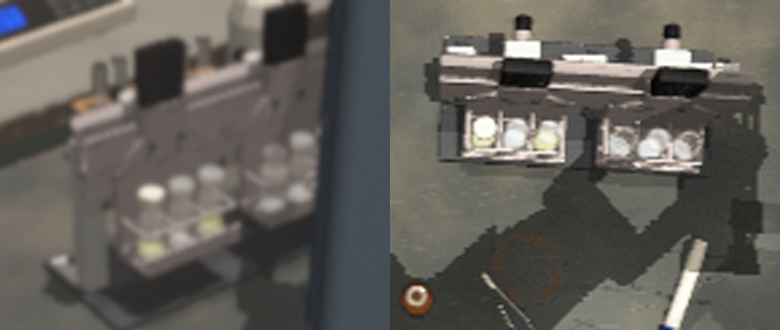

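The new carrier hangs level and parallel beside the fixed one, with its vials upright; the bottle, forceps and marker are where they were. One numeric check against the hung block, then I hand in.

Run:
```python
from h import *
s=load("s9");t=load("t9")
def blob(d,X):
    u,v=proj(d,X).astype(int);x0,y0=u-16,v-17
    m=(d["im"][y0:y0+34,x0:x0+32].max(2)<50).astype(np.uint8);n,l,st,c=cv2.connectedComponentsWithStats(m);i=1+np.argmax(st[1:,4]);return c[i]+[x0,y0]
for X in ([.6231,-.107,.205],[.6167,-.2364,.2033]): print(tri([(s,blob(s,X)),(t,blob(t,X))]))
print(hand_in())
```

```text
(array([ 0.62492077, -0.10768836,  0.20350915]), [np.float64(0.00032471783959973037), np.float64(0.0003247178395997827)])
(array([ 0.61629435, -0.23652047,  0.20338335]), [np.float64(8.790497230673873e-05), np.float64(8.790497230676599e-05)])
the job is handed in; nothing more can be done
None
```

The carrier hangs home on the rail and the job is handed in: the keeper held against a light pull, the measured forces stayed under 8 N, its block is level with the neighbour's to about 0.1 mm, and the last pictures show the vials upright and nothing else moved.

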